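# Make up an ignition kit and a sampling kit on two lab trays

### The arm

A 6-joint arm with a two-finger parallel gripper is mounted at the origin on the work surface. World frame = base frame: x ahead of the robot, y to its left, z up, the work surface at z = 0. Lengths are in m, angles in rad, forces in N, time in s.
With the tool pointing down it reaches from about 0.275 to 0.85 m from the base axis. Payload 19 kg.
Tool frame: the origin (TCP) lies between the finger pads; the fingertips stand 25 mm ahead of it and the grasp point (between the pads) lies 6 mm ahead of it (tip_reach is the distance from the TCP to the fingertips, in m); z points along the fingers, x is the direction in which the jaws open and shut, and the axes are right-handed (so a half turn about z gives the same grasp; the last joint's range is limited). The gripper opens to 85 mm and grips with 20 to 120 N. Pads are 22 mm wide; open, the fingers measure 114 mm over their backs; the gripper's body (76 mm by 85 mm) begins 54 mm behind the grasp point. The pads swing forward as they close: fully open they stand 13 mm farther back than shut.
Start: joints at [1.2, 0.15, 1.437, -0, 1.554, -0.134], TCP at [0.135, 0.559, 0.256] pointing down, gripper open.
Joint ranges: [-2.8, 2.8], [-0.68, 2.1], [0.12, 2.68], [-1.39, 4.53], [0.16, 2.79], [-2.81, 2.81]. Speed limits (rad/s): [1.89, 1.89, 2.22, 3.01, 3.01, 3.01].

### API

Orientations are given as a rotation vector (axis times angle).
In Python, from station import * gives the robot as it stands.
- The arm moves only by the tool play_rows, never from a script. Its argument "targets" is a list that holds one entry, the list of rows, each a list of 5 numbers: the shift along the world's x, y, z in m, then the turn about the world's z in rad, then the gripper command: -1 is fully open, 1 is shut, values between are in proportion. In form: [[[dx, dy, dz, spin, claw], ...]]. A call has 1 to 10 rows; each row shifts and turns the commanded pose from where the row before left it; what a row does not reach is not made up. A row lasts 1/8 s, in which the tool goes at most 62.5 mm and 10.7 degrees, less where a joint would pass 70% of its speed; a pose out of reach is approached as far as the arm can. A call is refused whole if a number of a shift passes 0.0625 or a number of a turn 0.188, either way. A call with a gripper value outside its range is refused whole. The fingers move at their own pace and stop on an object; "force" is the grip in N (left out, the last holds). Time passes only in rows, so rows that do not move let the fingers close. It gives the time, the measured TCP pose, the force and the opening at its end, in the units of the state.
- observe(): the state, without advancing time (a new reading comes with each control period).
- capture(name): name is "side" or "top"; returns a dict with "pixels" (420x560x3 uint8, red, green, blue), "range_z" (420x560 float32, m along the optical axis (not along the pixel's ray), 0 where there is no reading), "camera_matrix" (3x3 intrinsics, pixels), "D" ([k1, k2, p1, p2, k3] as OpenCV has them; the pictures are not rectified), "rvec" (rotation vector, rad) and "tvec" (3), from world to camera coordinates, as OpenCV has them. Camera axes: x right, y down, z forward; pixel columns grow to the right and rows downward; lengths in m; the calibration is good to about 2 mm. A picture is of the moment at which its call begins.
- close_job(): hands the job in, once; it reports no verdict.
Trained networks look in a picture, given as the dict that the camera call returned (one of the last four; its "shot" number tells which), for a name from the list of things; names that differ only in an ending like _2 or _b are one class to them, and where a whole thing is asked for, a point or a joint stands for the part that bears it (a point fixed in the world has none). Each returns a list of dicts, best first, with "conf" (0 to 1); they miss things now and then, are a little off and sometimes report something else, mostly with a low value. They report only what shows in the picture. A call takes as long as a camera call. They do not tell look-alikes from the thing itself.
- cut_out(picture, target): "region" (420x560 bool, what is visible of it).
- mark_of(picture, target): "at" ([x, y, z] in m, in the coordinates of the camera as it stood for that picture, good to about 4 mm: a listed point, or the origin of a listed thing).
The state is a dict: "t": time; "joints": joint angles; "qvel": joint speeds; "joint_efforts": joint torques, N m; "position": TCP position; "eef_rot": TCP orientation; "ft_force": force on the tool from outside, world axes, zero at the start; "moment": the same for the moment, N m; "width": opening from 0.0 (shut) to 1.0 (fully open).
Only numpy, scipy, OpenCV 4.12 (cv2) and the standard library are available. Lean on these libraries where they do the work, as an engineer would, in place of code of your own. Each camera call takes 0.05 s, during which the arm holds its last target.

### The job

Make up two kits from the stock in the middle of the bench. On the square tray goes the ignition kit: the porcelain crucible with its lid on, centred, and the capped glass vial; on the oblong tray goes the sampling kit: the wide-mouth bottle and the Petri dish. Stand everything upright and flat on the floor of its tray, inside the rim, and leave the narrow-mouth bottle and the stoppered flask where they are.

Things in the scene. Friction and masses are not known exactly. Their poses are not given: they have to be found in the camera images.
- square_tray: Shallow light grey plastic tray, square, loose (0.7 kg): 180 x 180 mm, rim 16 mm high and 4 mm thick (a rolled lip stands 3.5 mm further out), floor 3 mm thick. Origin: centre of its underside; x and y along its sides, z up. It lies on the bench to the left or to the right of the stock, turned by up to 13 degrees.
- oblong_tray: Shallow light grey plastic tray, oblong, loose (0.7 kg): 260 mm along its x, 140 mm along its y, rim 16 mm high and 4 mm thick (a rolled lip stands 3.5 mm further out), floor 3 mm thick. Origin: centre of its underside, z up. Its long side points roughly away from the robot, within 13 degrees; it lies on the other side of the stock from the square tray.
- crucible: White porcelain crucible, an open round cup standing upright, 42 mm high, 52 mm across the rim (opening 46 mm), narrowing to a 34 mm foot; at half height and above it is 49 to 52 mm across and nearly straight. About 70 g. Origin: centre of its underside; z up.
- crucible_lid: The crucible's white porcelain lid, lying right way up: a flat round disc 62 mm across, 3 mm thick at the edge and 6 mm at the middle, with an upright round knob 14 mm across in the middle, its top 26 mm above the underside. The underside is flat and rests on the crucible's rim, overhanging it by 5 mm all round. Origin: centre of its underside; z up.
- vial: Small clear glass vial with a white screw cap, standing: body 28 mm across up to 41 mm, cap 25 mm across, 61 mm high in all. About 30 g. Origin: centre of its underside; z up.
- wide_bottle: Wide-mouth bottle of natural white plastic, standing: straight round body 50 mm across up to 68 mm, then a short shoulder and a broad white cap 44 mm across; 98 mm high. About 90 g. Origin: centre of its underside; z up.
- petri_dish: Closed Petri dish of clear plastic with a layer of pale agar, lying flat, lid up: a disc 60 mm across (the lid; from 4.5 mm up) and 15 mm high. About 30 g. Origin: centre of its underside; z up.
- narrow_bottle: Narrow-mouth bottle, standing among the stock and belonging to neither kit: the same white body as the wide-mouth one (50 mm across up to 68 mm) but with a long sloping shoulder and a small cap 24 mm across; 106 mm high. Loose, to be left alone. Origin: centre of its underside; z up.
- flask: Conical glass flask with a glass stopper, 82 mm across the foot, 148 mm high, loose, standing beyond the stock. To be left alone. Origin: centre of its underside; z up.
- tube_rack: Blue plastic tube rack, 50 x 170 mm (x, y), 44 mm high (52 mm with the tubes' caps), fixed to the bench beyond the stock. Origin: centre of its underside; z up.
Mind the look-alikes: they are no part of the job. Leave any orange look-alike of the wide_bottle alone. Of the things that look like the vial, take the one that is farthest to the robot's right at the start.

How it is judged:
At the end, for the whole second after the job is handed in: Crucible and vial upright (0.12 rad) on the square tray's floor inside the rim, wide-mouth bottle and Petri dish likewise on the oblong tray; lid level on the crucible, centred within 10 mm; all released and at rest; narrow-mouth bottle and flask standing within 30 mm of their first places (x of crucible in the frame of square_tray between -0.08 and 0.08 m and y of crucible in the frame of square_tray between -0.08 and 0.08 m and z of crucible in the frame of square_tray between 0 and 0.008 m and angle between each of crucible, vial, wide_bottle, petri_dish's own z axis and vertical below 0.12 rad and x of vial in the frame of square_tray between -0.08 and 0.08 m and y of vial in the frame of square_tray between -0.08 and 0.08 m and z of vial in the frame of square_tray between 0 and 0.008 m and x of wide_bottle in the frame of oblong_tray between -0.12 and 0.12 m and y of wide_bottle in the frame of oblong_tray between -0.06 and 0.06 m and z of wide_bottle in the frame of oblong_tray between 0 and 0.008 m and x of petri_dish in the frame of oblong_tray between -0.12 and 0.12 m and y of petri_dish in the frame of oblong_tray between -0.06 and 0.06 m and z of petri_dish in the frame of oblong_tray between 0 and 0.008 m and horizontal distance between crucible_lid and crucible below 0.01 m and angle between crucible_lid's own z axis and vertical below 0.1 rad and z of crucible_lid in the frame of crucible between 0.038 and 0.046 m and linear speed of each of crucible, crucible_lid, vial, wide_bottle, petri_dish, square_tray, oblong_tray below 0.02 m/s and distance of each of narrow_bottle, flask from where it was at the start of the episode below 0.03 m and angle between each of narrow_bottle, flask's own z axis and vertical below 0.2 rad); the robot touches nothing.
It fails at once if the narrow-mouth bottle is taken, pushed away or knocked over (distance of narrow_bottle from where it was at the start of the episode above 0.03 m or angle between narrow_bottle's own z axis and vertical above 0.5 rad).
It fails at once if the glass flask is pushed away or knocked over (distance of flask from where it was at the start of the episode above 0.03 m or angle between flask's own z axis and vertical above 0.5 rad).
It also fails if it takes over 144 s, if anything falls off the work surface, if the arm or the gripper's body presses on something with over 40 N, if the wrist force passes 120 N, or if a joint passes its speed limit or range.

## Working session

There is one attempt and no reset: what is moved stays moved. The work goes in short steps, Python scripts to look and compute and a tool call to move; the robot and the scene stay as the last step left them, time stands still between calls to the robot, and variables do not carry over. Pictures are saved under pics/ and viewed, and the job is handed in when it is done.

Besides the shell and the picture viewer there is one more tool, called after "Request:" as name(argument=value, ...) on one line, values as JSON. play_rows: Moves the arm, as the interface text tells. Its arguments: {"type":"object","properties":{"targets":{"type":"array"},"force":{"type":"number"}},"required":["targets"]}

```bash
mkdir -p pics; ls; cat > h.py <<'E'
import numpy as np, cv2
from station import *
def save(c,name,box=None,scale=1):
    im=c["pixels"][:,:,::-1]
    if box: im=im[box[1]:box[3],box[0]:box[2]]
    im=cv2.resize(im,None,fx=scale,fy=scale,interpolation=cv2.INTER_CUBIC)
    cv2.imwrite("pics/"+name+".png",im)
def cam2w(c,p):
    R,_=cv2.Rodrigues(np.array(c["rvec"],float)); return R.T@(np.array(p,float)-np.array(c["tvec"],float).ravel())
def w2px(c,p):
    q,_=cv2.projectPoints(np.array(p,float).reshape(-1,3),np.array(c["rvec"],float),np.array(c["tvec"],float),np.array(c["camera_matrix"],float),np.array(c["D"],float)); return q.reshape(-1,2)
def cloud(c,mask=None):
    z=c["range_z"]; v,u=np.nonzero((z>0) if mask is None else (mask&(z>0)))
    n=cv2.undistortPoints(np.stack([u,v],1).astype(float).reshape(-1,1,2),np.array(c["camera_matrix"],float),np.array(c["D"],float)).reshape(-1,2)
    zz=z[v,u]; P=np.c_[n*zz[:,None],zz]
    R,_=cv2.Rodrigues(np.array(c["rvec"],float)); return (P-np.array(c["tvec"],float).ravel())@R, np.stack([u,v],1)
E
python3 - <<'E'
from h import *
names="square_tray oblong_tray crucible crucible_lid vial wide_bottle petri_dish narrow_bottle flask tube_rack".split()
print(observe())
for cn in("top","side"):
    c=capture(cn); save(c,cn+"0",scale=1.4)
    print(cn,c["tvec"],c["rvec"])
    for n in names:
        for d in mark_of(c,n):
            p=cam2w(c,d["at"]); print(cn,n,round(d["conf"],2),p.round(4),w2px(c,p).round(0).tolist())
E
```

```text
pics
{'t': 0.0, 'joints': array([ 1.19998605e+00,  1.50971414e-01,  1.43802705e+00,  1.67687629e-05,
        1.55380643e+00, -1.34004951e-01]), 'qvel': array([-0.00066856, -0.00121152,  0.00014228,  0.0001284 , -0.00100038,
       -0.000192  ]), 'joint_efforts': array([-1.29276930e-03, -7.13054824e+01, -5.70869923e+01, -2.03223717e-04,
        8.74460209e-03, -3.59866658e-05]), 'position': array([0.13483116, 0.55874325, 0.25568573]), 'eef_rot': array([ 2.46782604e+00,  1.94310504e+00, -1.65313142e-03]), 'ft_force': array([ 0.3403018 , -0.34088528,  0.73407223]), 'moment': array([-0.02467418,  0.01931328, -0.01062344]), 'width': 0.9978831674059644}
top [-0.06111898  0.59599919  0.78184968] [ 2.23947512 -1.96146529  0.19910154]
top square_tray 0.46 [ 7.790e-01 -1.149e-01  3.000e-04] [[348.0, 144.0]]
top oblong_tray 0.57 [ 0.4907 -0.2959  0.0008] [[420.0, 281.0]]
top crucible 0.6 [ 0.4369 -0.0714 -0.0018] [[312.0, 293.0]]
top crucible 0.31 [ 0.6748 -0.0765  0.0011] [[327.0, 185.0]]
top crucible_lid 0.88 [ 5.502e-01 -7.600e-02 -2.000e-04] [[320.0, 240.0]]
top vial 0.54 [0.6744 0.0785 0.0
[... 740 characters left out ...]
rucible_lid 0.6 [ 5.478e-01 -7.410e-02 -5.000e-04] [[303.0, 211.0]]
side vial 0.83 [0.6327 0.1623 0.0021] [[232.0, 282.0]]
side vial 0.82 [ 0.6717  0.0731 -0.0018] [[231.0, 245.0]]
side vial 0.36 [ 4.554e-01  3.055e-01 -1.000e-04] [[292.0, 376.0]]
side wide_bottle 0.72 [ 6.870e-01 -1.971e-01  2.000e-04] [[266.0, 164.0]]
side wide_bottle 0.61 [0.7491 0.0837 0.0026] [[198.0, 238.0]]
side wide_bottle 0.6 [ 0.6739 -0.0803 -0.0025] [[255.0, 197.0]]
side petri_dish 0.62 [0.4594 0.0635 0.0039] [[324.0, 267.0]]
side narrow_bottle 0.75 [0.561  0.0806 0.0021] [[277.0, 260.0]]
side flask 0.63 [7.172e-01 2.611e-01 5.000e-04] [[173.0, 311.0]]
side tube_rack 0.86 [ 0.7829 -0.1175 -0.0026] [[221.0, 176.0]]
```

View pics/top0.png

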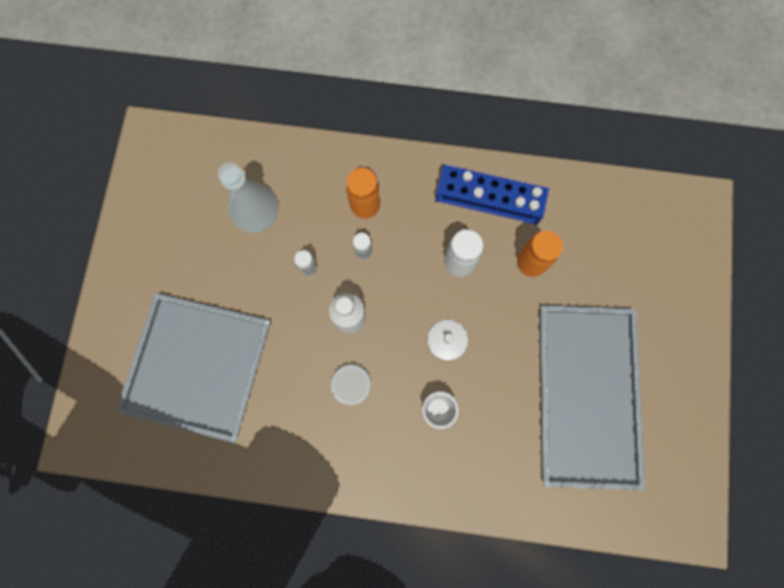

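View pics/side0.png

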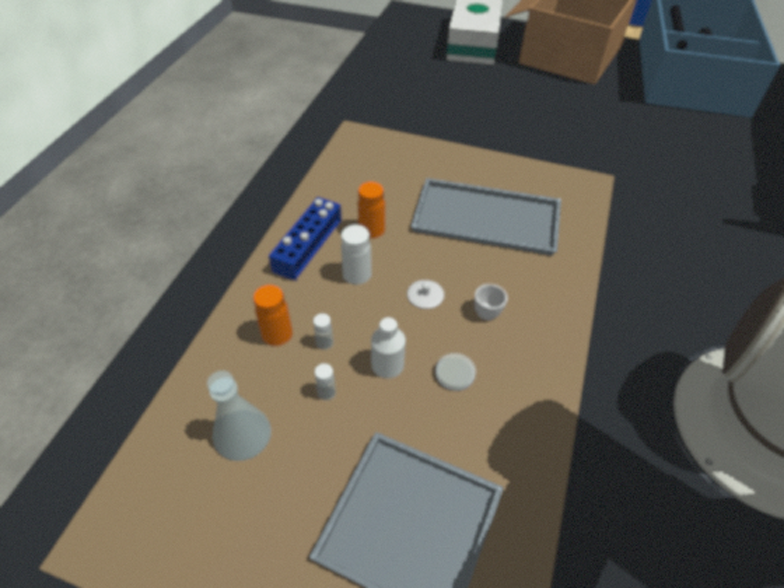

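Seen in the top view (1.4x pixels): crucible (440,410), lid (447,340), Petri dish (350,385) and the trays. Candidates:
- **Wide bottle:** white wide-cap (463,252). The narrow-mouth bottle is at (346,311), and the orange look-alikes at (363,193) and (540,254) are to be left alone.
- **Vial:** (362,243) or (304,261). Image right is the robot's right (−y), so (362,243), at y≈+0.078, is the one to take.

I'll check this in a close crop and refine the positions from depth.

```bash
python3 - <<'E'
from h import *
c=capture("top"); save(c,"crop0",(200,110,410,320),3.5)
def near(P,x,y,r,z0,z1):
    m=(np.hypot(P[:,0]-x,P[:,1]-y)<r)&(P[:,2]>z0)&(P[:,2]<z1); return P[m]
c2=capture("side")
G={"crucible":(.437,-.075,.028,.045),"lid":(.549,-.075,.0015,.007),"vial":(.673,.076,.05,.07),"vial2":(.633,.162,.05,.07),"wide":(.674,-.079,.088,.105),"petri":(.458,.065,.010,.02),"narrow":(.562,.08,.097,.115)}
for cc in(c,c2):
  P,_=cloud(cc)
  t=near(P,.45,.0,.04,-.02,.02); print("table z",np.median(t[:,2]),t[:,2].std())
  for k,(x,y,a,b) in G.items():
    q=near(P,x,y,.045,a,b)
    if len(q)<5: print(k,len(q)); continue
    (cx,cy),r=cv2.minEnclosingCircle(q[:,:2].astype(np.float32))
    print(k,len(q),"mean",q.mean(0).round(4),"circ",round(cx,4),round(cy,4),round(r,4),"zmax",np.percentile(q[:,2],95).round(4))
  for n,guess in(("square_tray",(.455,.304)),("oblong_tray",(.49,-.295))):
    m=(np.abs(P[:,0]-guess[0])<.19)&(np.abs(P[:,1]-guess[1])<.14)&(P[:,2]>.011)&(P[:,2]<.022)
    q=P[m]; 
    if len(q)>10: print(n,len(q),cv2.minAreaRect(q[:,:2].astype(np.float32)))
E
```

```text
table z 0.00166935229966204 0.0025031796423381734
crucible 148 mean [ 0.4379 -0.0743  0.0403] circ 0.4367 -0.0724 0.0259 zmax 0.0447
lid 846 mean [ 0.5482 -0.0743  0.004 ] circ 0.5492 -0.0751 0.045 zmax 0.0066
vial 120 mean [0.6665 0.0752 0.0606] circ 0.6675 0.0757 0.0124 zmax 0.0643
vial2 123 mean [0.6284 0.1575 0.0608] circ 0.6293 0.1584 0.0124 zmax 0.0638
wide 389 mean [ 0.6703 -0.0789  0.0983] circ 0.6718 -0.0793 0.0226 zmax 0.1009
petri 630 mean [0.4562 0.0639 0.0159] circ 0.4563 0.0641 0.0299 zmax 0.0184
narrow 130 mean [0.5589 0.0807 0.1061] circ 0.5595 0.0815 0.0127 zmax 0.1086
square_tray 1321 ((0.45300671458244324, 0.30420202016830444), (0.18835626542568207, 0.18739551305770874), 84.05792999267578)
oblong_tray 1585 ((0.5234323740005493, -0.2888863682746887), (0.35165318846702576, 0.17334818840026855), 11.398621559143066)
table z 0.00043422198416657624 0.0024330645522595905
crucible 227 mean [ 0.4392 -0.0722  0.0368] circ 0.4399 -0.0717 0.0269 zmax 0.0431
lid 432 mean [ 0.5468 -0.0721  0.004 ] circ 0.5482 -0.0746 0.0443 zmax 0.0065
vial 118 mean [0.6689 0.0781 0.0589] circ 0.6707 0.0764 0.0134 zmax 0.0623
vial2 136 mean [0.631  0.1603 0.0594] circ 0.6319 0.159 0.0134 zmax 0.0625
wide 259 mean [ 0.6731 -0.0756  0.0968] circ 0.6746 -0.0804 0.0244 zmax 0.0997
petri 554 mean [0.4589 0.0657 0.0146] circ 0.4594 0.0648 0.0312 zmax 0.0168
narrow 119 mean [0.561  0.0839 0.1049] circ 0.5625 0.0825 0.013 zmax 0.1074
square_tray 1489 ((0.5103268623352051, 0.2907697856426239), (0.2021513134241104, 0.30609244108200073), 78.30718994140625)
oblong_tray 809 ((0.5256701707839966, -0.28981098532676697), (0.349113404750824, 0.17507809400558472), 11.321972846984863)
```

View pics/crop0.png

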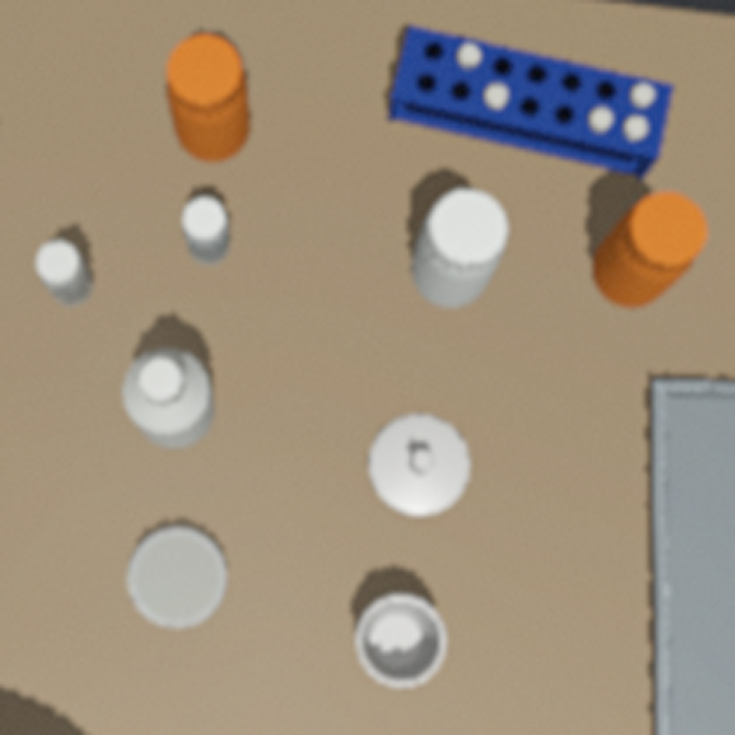

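```bash
python3 - <<'E'
from h import *
for n in("top","side"):
    c=capture(n);P,_=cloud(c)
    for t in("oblong_tray","square_tray"):
        d=cut_out(c,t)
        for k in d[:1]:
            q,_=cloud(c,k["region"]); q=q[(q[:,2]>-.005)&(q[:,2]<.025)]
            print(n,t,k["conf"],len(q),cv2.minAreaRect(q[:,:2].astype(np.float32)),q.min(0),q.max(0))
E
```

```text
top oblong_tray 0.63 9091 ((0.4898109436035156, -0.2962925136089325), (0.26985007524490356, 0.14940154552459717), 5.682315349578857) [ 0.34971378 -0.38147354 -0.00145752] [ 0.6270931  -0.21008466  0.02226913]
top square_tray 0.71 7796 ((0.45273926854133606, 0.30787914991378784), (0.19569000601768494, 0.19241571426391602), 83.87345886230469) [ 0.35166426  0.20103591 -0.00256556] [0.55592823 0.41089662 0.02196761]
side oblong_tray 0.55 4035 ((0.49358367919921875, -0.30289918184280396), (0.27057498693466187, 0.16793528199195862), 5.7583794593811035) [ 0.35325662 -0.38825266 -0.00179277] [ 0.62690826 -0.20962012  0.01993087]
side square_tray 0.81 10135 ((0.45578083395957947, 0.2980952262878418), (0.19542787969112396, 0.19127395749092102), 83.86405944824219) [ 0.35378188  0.19387076 -0.00182442] [0.56017834 0.39388148 0.02015523]
```

Request:
play_rows(targets=[[[0.04, -0.05, 0.0, 0.118, -1], [0.04, -0.05, 0.0, 0.118, -1], [0.04, -0.05, 0.0, 0, -1], [0.04, -0.05, 0.0, 0, -1], [0.04, -0.05, 0, 0, -1], [0.04, -0.05, 0, 0, -1], [0.04, -0.05, 0, 0, -1], [0.04, -0.05, 0, 0, -1], [0, 0, 0, 0, -1]]], force=40)

```text
t: 2.62
position: [0.4491, 0.1653, 0.256]
eef_rot: [2.228, 2.214, -0.001]
ft_force: [-0.9, 0.3, 0.3]
width: 0.999
```

Request:
play_rows(targets=[[[0.005, -0.05, -0.05, 0, -1], [0.004, -0.05, -0.05, 0, -1], [0, -0.0005, -0.04, 0, -1], [0, 0, -0.036, 0, -1], [0, 0, 0, 0, -1], [0, 0, 0, 0, -1]]])

```text
t: 3.38
position: [0.4557, 0.0803, 0.0935]
eef_rot: [2.221, 2.221, 0.002]
ft_force: [0.6, -0.4, 0.8]
width: 0.999
```

```bash
python3 - <<'E'
from h import *
o=observe();print(o["position"],o["ft_force"])
for n in("top","side"):
    c=capture(n); save(c,"p1"+n,(180,180,400,345),3.5)
    P,_=cloud(c); x,y,z=o["position"]
    for s in(1,-1):
        m=(abs(P[:,0]-x)<.014)&(P[:,1]-y<s*.065+.02)&(P[:,1]-y>s*.065-.03)&(P[:,2]>.022)&(P[:,2]<.2)
        q=P[m]; print(n,s,len(q), q.min(0).round(4) if len(q) else "", np.sort(q[:,2])[:12].round(3))
E
```

```text
[0.45571663 0.0802773  0.09353154] [ 0.56580227 -0.35107741  0.76962121]
top 1 0  []
top -1 0  []
side 1 604 [0.4419 0.1153 0.0845] [0.084 0.085 0.085 0.088 0.089 0.089 0.089 0.09  0.09  0.09  0.091 0.091]
side -1 0  []
```

View pics/p1side.png

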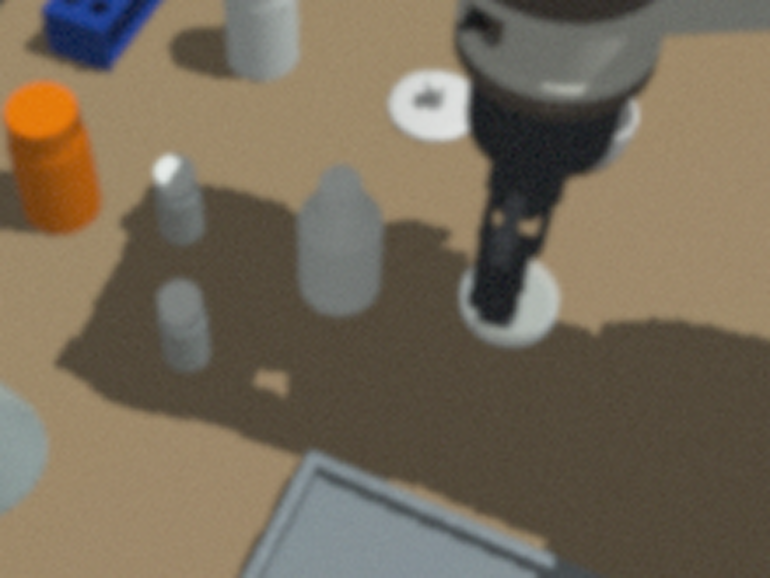

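Request:
play_rows(targets=[[[0.002, -0.016, 0, 0, -1], [0, 0, 0, 0, -1], [0, 0, -0.035, 0, -1], [0, 0, -0.025, 0, -1], [0, 0, -0.006, 0, -1], [0, 0, 0, 0, -1]]])

```text
t: 4.22
position: [0.4574, 0.0637, 0.0265]
eef_rot: [2.222, 2.22, 0.0]
ft_force: [0.5, 0.4, 0.4]
width: 0.998
```

Request:
play_rows(targets=[[[0, 0, -0.004, 0, -1], [0, 0, 0, 0, 1], [0, 0, 0, 0, 1], [0, 0, 0, 0, 1], [0, 0, 0, 0, 1], [0, 0, 0, 0, 1]]], force=25)

```text
t: 4.97
position: [0.4574, 0.0638, 0.0227]
eef_rot: [2.222, 2.22, 0.001]
ft_force: [-2.6, 0.7, 7.6]
width: 0.691
```

Request:
play_rows(targets=[[[0, 0, 0.03, 0, 1], [0, 0, 0.05, 0, 1], [-0.005, -0.04, 0.03, 0.05, 1], [-0.005, -0.055, 0, 0.05, 1], [-0.005, -0.055, 0, 0, 1], [-0.005, -0.055, 0, 0, 1], [-0.005, -0.055, 0, 0, 1], [-0.006, -0.055, 0, 0, 1], [0, -0.052, 0, 0, 1], [0, 0, 0, 0, 1]]])

```text
t: 6.22
position: [0.4257, -0.3061, 0.132]
eef_rot: [2.112, 2.325, -0.001]
ft_force: [-0.4, 0.4, -0.6]
width: 0.688
```

Request:
play_rows(targets=[[[0, 0.003, -0.05, 0, 1], [0, 0, -0.04, 0, 1], [0, 0, -0.012, 0, 1], [0, 0, 0, 0, 1], [0, 0, -0.003, 0, 1], [0, 0, 0, 0, 1]]])

```text
t: 6.98
position: [0.4266, -0.3005, 0.028]
eef_rot: [2.107, 2.328, -0.0]
ft_force: [-0.1, -0.5, 0.0]
width: 0.688
```

Request:
play_rows(targets=[[[0, 0, -0.0015, 0, 1], [0, 0, 0, 0, 1]]])

```text
t: 7.22
position: [0.4263, -0.3003, 0.0258]
eef_rot: [2.108, 2.328, -0.0]
ft_force: [1.0, -0.2, 1.4]
width: 0.684
```

Request:
play_rows(targets=[[[0, 0, 0, 0, -0.6], [0, 0, 0, 0, -0.7], [0, 0, 0.001, 0, -0.8], [0, 0, 0.03, 0, -0.8], [0, 0, 0.06, 0, -0.8], [0, 0, 0.05, 0, -1], [0.03, 0, 0.05, 0, -1], [0, 0, 0, 0, -1]]])

```text
t: 8.22
position: [0.4582, -0.3009, 0.2205]
eef_rot: [2.103, 2.325, 0.0]
ft_force: [0.2, 0.5, -0.7]
width: 1.001
```

```bash
python3 - <<'E'
from h import *
c=capture("top"); save(c,"p2",scale=1.4); c2=capture("side")
for cc in(c,c2):
    for n in("petri_dish","wide_bottle","crucible"):
        for d in mark_of(cc,n): print(n,round(d["conf"],2),cam2w(cc,d["at"]).round(4))
    P,_=cloud(cc); m=(np.hypot(P[:,0]-.426,P[:,1]+.3)<.05)&(P[:,2]>.012)&(P[:,2]<.025);q=P[m]
    print(len(q),q.mean(0),cv2.minEnclosingCircle(q[:,:2].astype(np.float32)),np.linalg.lstsq(np.c_[q[:,:2],np.ones(len(q))],q[:,2],rcond=None)[0])
E
```

```text
petri_dish 0.57 [ 0.4251 -0.2978  0.004 ]
wide_bottle 0.97 [7.507e-01 8.400e-02 4.000e-04]
wide_bottle 0.96 [ 0.6705 -0.0776  0.0013]
wide_bottle 0.68 [ 0.6848 -0.1938  0.0034]
crucible 0.49 [ 0.7789 -0.1141  0.0008]
678 [ 0.42410261 -0.29832783  0.0188084 ] ((0.4250020682811737, -0.2992863357067108), 0.03009861335158348) [ 0.00693341 -0.00894034  0.01320077]
petri_dish 0.82 [ 0.4271 -0.2995  0.0059]
wide_bottle 0.9 [ 6.89e-01 -1.94e-01 -3.00e-04]
wide_bottle 0.83 [0.749  0.0839 0.0011]
wide_bottle 0.73 [ 6.727e-01 -7.880e-02 -4.000e-04]
wide_bottle 0.69 [ 0.7777 -0.116  -0.0018]
wide_bottle 0.18 [0.5614 0.0812 0.0013]
crucible 0.68 [ 0.4384 -0.0697 -0.0029]
310 [ 0.42754701 -0.29691504  0.01764903] ((0.4282747507095337, -0.2998986840248108), 0.03164634853601456) [ 0.0048549  -0.02793893  0.00727784]
```

View pics/p2.png

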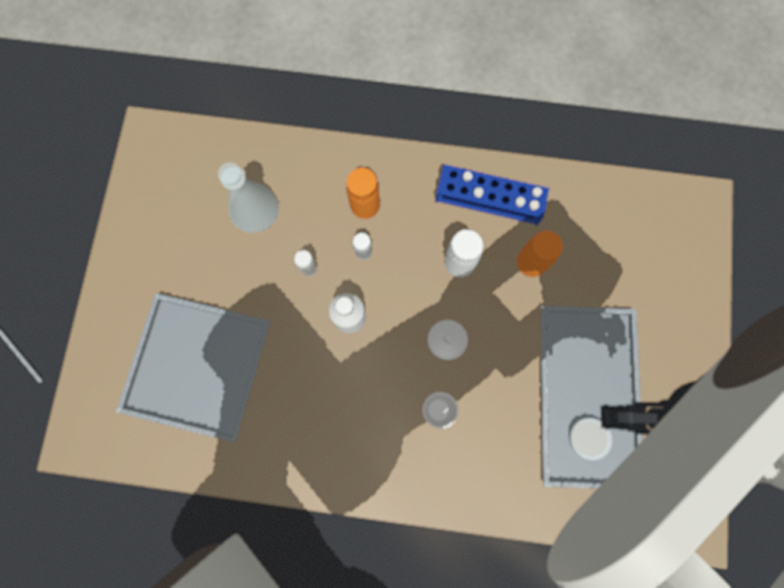

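Dish lies flat in the oblong tray at (0.426,−0.299); its image is at (591,438). Next is the wide bottle.

Request:
play_rows(targets=[[[0.0357, 0.037, 0, 0, -1], [0.0357, 0.037, 0, 0, -1], [0.0357, 0.037, 0, 0, -1], [0.0357, 0.037, 0, 0, -1], [0.0357, 0.037, 0, 0, -1], [0.0357, 0.037, 0, 0, -1], [0, 0, 0, 0, -1], [0, 0, 0, 0, -1]]])

```text
t: 9.62
position: [0.6701, -0.0783, 0.216]
eef_rot: [-2.108, -2.329, 0.001]
ft_force: [-0.2, -0.0, 0.6]
width: 0.997
```

Request:
play_rows(targets=[[[0.002, -0.001, -0.05, 0, -1], [0, 0, -0.05, 0, -1], [0, 0, -0.04, 0, -1], [0, 0, -0.014, 0, -1], [0, 0, 0, 0, -1], [0, 0, 0, 0, 1], [0, 0, 0, 0, 1], [0, 0, 0, 0, 1], [0, 0, 0, 0, 1], [0, 0, 0, 0, 1]]], force=30)

```text
t: 10.88
position: [0.6731, -0.0794, 0.0643]
eef_rot: [2.107, 2.327, 0.002]
ft_force: [-0.7, -0.2, 7.6]
width: 0.574
```

Request:
play_rows(targets=[[[0, 0, 0.03, 0, 1], [0, 0, 0.06, 0, 1], [-0.01, 0, 0.04, 0, 1], [-0.022, -0.042, 0, 0, 1], [-0.022, -0.042, 0, 0, 1], [-0.022, -0.042, 0, 0, 1], [-0.022, -0.042, 0, 0, 1], [-0.019, -0.043, 0, 0, 1], [0, 0, 0, 0, 1], [0, 0, 0, 0, 1]]])

```text
t: 12.12
position: [0.5555, -0.2901, 0.193]
eef_rot: [2.109, 2.328, 0.0]
ft_force: [0.3, 0.0, -0.6]
width: 0.573
```

Request:
play_rows(targets=[[[0, 0, -0.05, 0, 1], [0, 0, -0.05, 0, 1], [0, 0, -0.02, 0, 1], [0, 0, -0.004, 0, 1], [0, 0, -0.001, 0, 1], [0, 0, 0, 0, 1], [0, 0, 0, 0, 1]]])

```text
t: 13.0
position: [0.5557, -0.2905, 0.0686]
eef_rot: [2.108, 2.328, 0.0]
ft_force: [0.3, 0.4, -1.1]
width: 0.572
```

Request:
play_rows(targets=[[[0, 0, -0.0015, 0, 1], [0, 0, 0, 0, 1]]])

```text
t: 13.25
position: [0.5558, -0.2905, 0.0673]
eef_rot: [2.108, 2.328, 0.0]
ft_force: [-2.3, 0.7, 10.1]
width: 0.575
```

Request:
play_rows(targets=[[[0, 0, 0, 0, -0.4], [0, 0, 0, 0, -0.7], [0, 0, 0, 0, -0.8], [0, 0, 0.03, 0, -0.8], [0, 0, 0.06, 0, -0.8], [0, 0, 0.06, 0, -1], [-0.03, 0.045, 0, -0.05, -1], [-0.03, 0.045, 0, -0.05, -1], [-0.03, 0.045, 0, 0, -1], [-0.027, 0.045, 0, 0, -1]]])

```text
t: 14.5
position: [0.4372, -0.1089, 0.216]
eef_rot: [2.223, 2.22, 0.0]
ft_force: [0.4, 0.9, 1.2]
width: 1.001
```

```bash
python3 - <<'E'
from h import *
c=capture("top"); save(c,"p3",scale=1.4); c2=capture("side")
for cc in(c,c2):
    for n in("wide_bottle","crucible"):
        for d in mark_of(cc,n): print(n,round(d["conf"],2),cam2w(cc,d["at"]).round(4))
    P,_=cloud(cc)
    m=(np.hypot(P[:,0]-.438,P[:,1]+.072)<.045)&(P[:,2]>.03)&(P[:,2]<.05);q=P[m]
    if len(q)>5:print(len(q),q.mean(0),cv2.minEnclosingCircle(q[:,:2].astype(np.float32)))
    m=(np.hypot(P[:,0]-.556,P[:,1]+.29)<.045)&(P[:,2]>.092)&(P[:,2]<.11);q=P[m]
    if len(q)>5:print(len(q),q.mean(0),cv2.minEnclosingCircle(q[:,:2].astype(np.float32)))
E
```

```text
wide_bottle 0.97 [ 0.6885 -0.1942  0.0048]
wide_bottle 0.91 [7.516e-01 8.680e-02 7.000e-04]
wide_bottle 0.75 [ 0.5534 -0.2904  0.0041]
383 [ 0.55614898 -0.29012066  0.10162887] ((0.5545405745506287, -0.2904324531555176), 0.022667722776532173)
wide_bottle 0.92 [ 0.6879 -0.1982  0.    ]
wide_bottle 0.85 [ 0.5567 -0.2911  0.0054]
wide_bottle 0.63 [7.484e-01 8.050e-02 6.000e-04]
crucible 0.55 [ 0.4363 -0.0716 -0.0025]
203 [ 0.43938542 -0.07211373  0.03774106] ((0.4405669867992401, -0.0727950781583786), 0.027745792642235756)
199 [ 0.55643855 -0.28630035  0.10003636] ((0.5560179352760315, -0.2908405065536499), 0.023978613317012787)
```

View pics/p3.png

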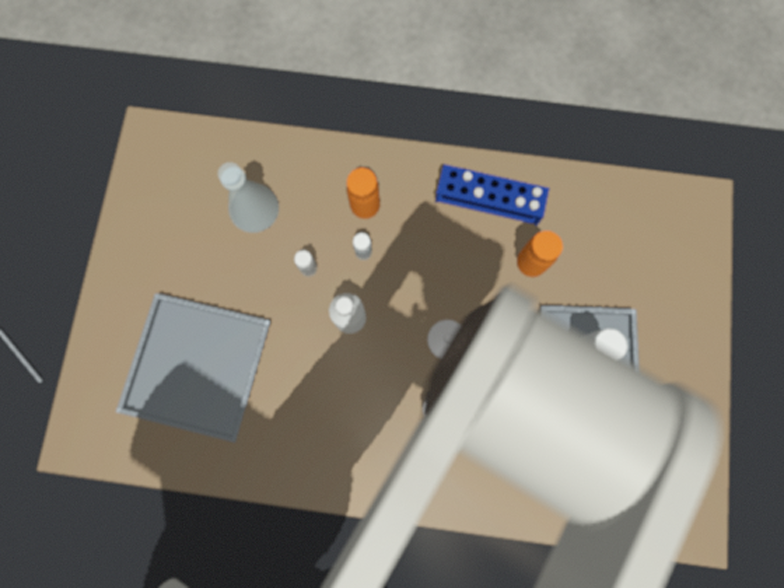

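Bottle stands in the tray, seen at (611,346). Next is the crucible.

Request:
play_rows(targets=[[[0.001, 0.036, -0.03, 0, -1], [0, 0, -0.05, 0, -1], [0, 0, -0.05, 0, -1], [0, 0, -0.034, 0, -1], [0, 0, -0.012, 0, -1], [0, 0, 0, 0, 1], [0, 0, 0, 0, 1], [0, 0, 0, 0, 1], [0, 0, 0, 0, 1], [0, 0, 0, 0, 1]]], force=30)

```text
t: 16.05
position: [0.4403, -0.0745, 0.0415]
eef_rot: [2.22, 2.219, 0.002]
ft_force: [-0.8, 0.3, 7.4]
width: 0.583
```

Request:
play_rows(targets=[[[0, 0, 0.02, 0, 1], [0, 0, 0.04, 0, 1], [-0.003, 0.052, 0.02, 0, 1], [-0.004, 0.052, 0, 0, 1], [-0.004, 0.052, 0, 0, 1], [-0.004, 0.052, 0, 0, 1], [-0.004, 0.052, 0, 0, 1], [-0.003, 0.052, 0, 0, 1], [0, 0.052, 0, 0, 1], [0, 0, 0, 0, 1]]])

```text
t: 17.3
position: [0.417, 0.2926, 0.1207]
eef_rot: [2.218, 2.225, 0.002]
ft_force: [-0.8, -1.2, -0.4]
width: 0.576
```

Request:
play_rows(targets=[[[0, 0, -0.04, 0, 1], [0, 0, -0.025, 0, 1], [0, 0, -0.008, 0, 1], [0, 0, -0.002, 0, 1], [0, 0, 0, 0, 1], [0, 0, -0.001, 0, 1], [0, 0, 0, 0, 1]]])

```text
t: 18.18
position: [0.4177, 0.2899, 0.0446]
eef_rot: [2.222, 2.22, 0.001]
ft_force: [0.4, -1.1, 2.1]
width: 0.584
```

Request:
play_rows(targets=[[[0, 0, 0, 0, -0.4], [0, 0, 0, 0, -0.7], [0, 0, 0, 0, -0.8], [0, 0, 0.03, 0, -0.8], [0, 0, 0.06, 0, -0.8], [0, 0, 0.06, 0, -0.5], [0.02, -0.055, 0.01, 0, 0], [0.02, -0.055, 0, 0, 0], [0.02, -0.055, 0, 0, 0], [0, 0, 0, 0, 0]]])

```text
t: 19.42
position: [0.4783, 0.1216, 0.204]
eef_rot: [2.227, 2.215, -0.001]
ft_force: [0.1, -0.2, -0.1]
width: 0.5
```

```bash
python3 - <<'E'
from h import *
c=capture("top"); save(c,"p4",scale=1.4); c2=capture("side"); save(c2,"p4s",scale=1.4)
for cc in(c,c2):
    for n in("crucible_lid","crucible","vial"):
        for d in mark_of(cc,n): print(n,round(d["conf"],2),cam2w(cc,d["at"]).round(4))
    P,_=cloud(cc)
    for nm,x,y,a,b in(("knob",.548,-.075,.02,.035),("lidtop",.548,-.075,.0035,.012),("cruc",.418,.29,.038,.055),("vial",.669,.077,.052,.07)):
        m=(np.hypot(P[:,0]-x,P[:,1]-y)<.036)&(P[:,2]>a)&(P[:,2]<b);q=P[m]
        if len(q)>3:print(nm,len(q),q.mean(0).round(4),cv2.minEnclosingCircle(q[:,:2].astype(np.float32)))
E
```

```text
crucible_lid 0.59 [ 0.5449 -0.0781 -0.0009]
crucible_lid 0.58 [ 0.4248 -0.2997  0.0018]
crucible 0.57 [0.4154 0.2914 0.0005]
vial 0.74 [0.6698 0.0772 0.0014]
knob 33 [ 0.5447 -0.0738  0.0261] ((0.5441851615905762, -0.0735517293214798), 0.006446199491620064)
lidtop 527 [ 0.5452 -0.0738  0.0059] ((0.5477346777915955, -0.07492253184318542), 0.035819705575704575)
cruc 110 [0.4046 0.2926 0.0439] ((0.4136408269405365, 0.29167720675468445), 0.02613493800163269)
vial 114 [0.6668 0.0754 0.0615] ((0.6676715016365051, 0.0754992663860321), 0.012580644339323044)
crucible_lid 0.54 [ 0.5469 -0.0737 -0.0016]
crucible 0.59 [ 0.4106  0.2921 -0.0009]
vial 0.51 [0.6294 0.1584 0.0011]
knob 9 [ 0.5513 -0.072   0.024 ] ((0.5505136251449585, -0.07387883961200714), 0.00661770673468709)
lidtop 146 [ 0.5597 -0.0676  0.0054] ((0.5567505359649658, -0.07367625832557678), 0.029831157997250557)
cruc 227 [0.4164 0.2907 0.0438] ((0.4166088402271271, 0.2904713749885559), 0.026459479704499245)
vial 105 [0.6691 0.0773 0.0597] ((0.6706056594848633, 0.07604523748159409), 0.012885484844446182)
```

View pics/p4.png

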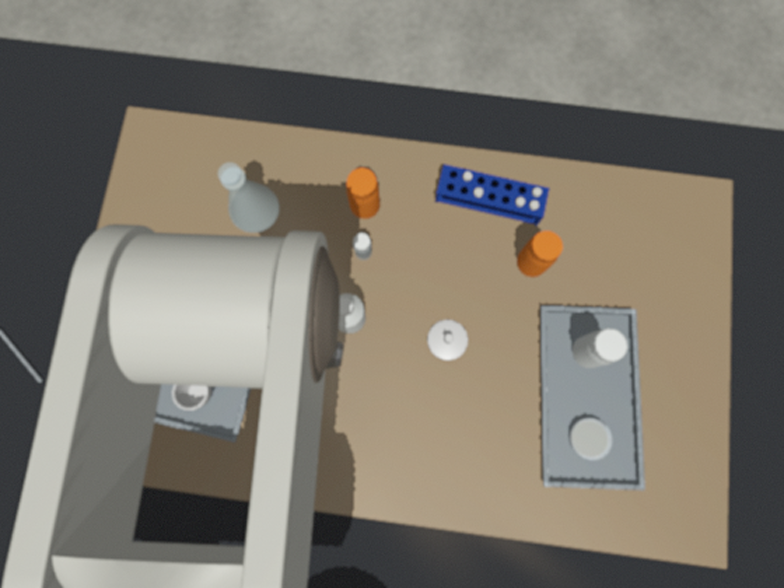

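View pics/p4s.png

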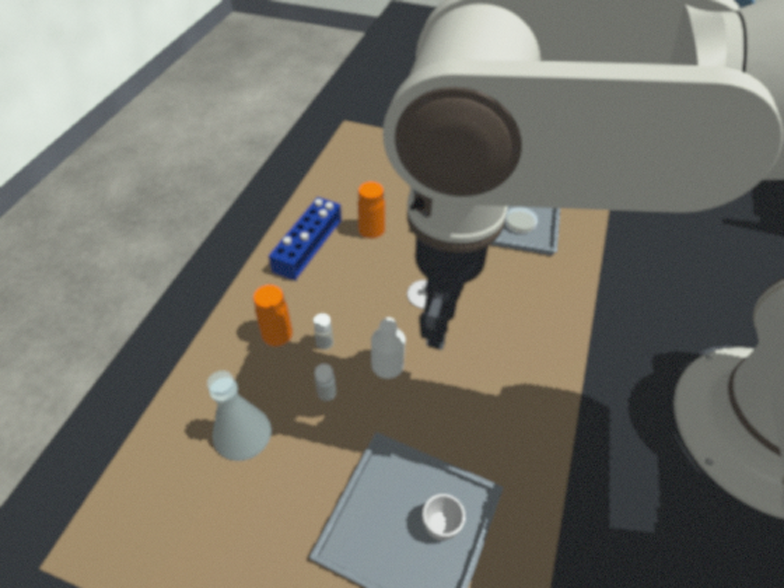

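```bash
python3 - <<'E'
from h import *
for n in("top","side"):
    c=capture(n)
    R,_=cv2.Rodrigues(np.array(c["rvec"],float)); t=np.array(c["tvec"],float).ravel(); C=-R.T@t
    for name,zz,x,y in(("crucible_lid",.003,.547,-.075),("crucible",.045,.417,.29),("vial",.06,.669,.077)):
        for d in cut_out(c,name):
            q,_=cloud(c,d["region"])
            if len(q)<10 or np.hypot(*(np.median(q[:,:2],0)-[x,y]))>.03: continue
            cn=max(cv2.findContours(d["region"].astype(np.uint8),0,1)[0],key=len).reshape(-1,1,2).astype(float)
            u=cv2.undistortPoints(cn,np.array(c["camera_matrix"],float),np.array(c["D"],float)).reshape(-1,2)
            ray=np.c_[u,np.ones(len(u))]@R; p=C+ray*((zz-C[2])/ray[:,2])[:,None]
            print(n,name,round(d["conf"],2),cv2.minEnclosingCircle(p[:,:2].astype(np.float32)))
E
```

```text
top crucible_lid 0.88 ((0.544705867767334, -0.07349041849374771), 0.03105747140944004)
top crucible 0.68 ((0.4129222631454468, 0.28991949558258057), 0.029457705095410347)
top vial 0.7 ((0.6599323749542236, 0.07285021245479584), 0.02004484087228775)
side crucible_lid 0.62 ((0.5549486875534058, -0.07159525156021118), 0.028315868228673935)
side crucible 0.95 ((0.41652947664260864, 0.29367339611053467), 0.028494710102677345)
side vial 0.66 ((0.6614660620689392, 0.09415079653263092), 0.03204275295138359)
```

Request:
play_rows(targets=[[[0.0172, -0.0488, 0, 0, 0], [0.0172, -0.0488, 0, 0, 0], [0.0172, -0.0488, 0, 0, 0], [0.0172, -0.0488, 0, 0, 0], [0, 0, -0.05, 0, 0], [0, 0, -0.05, 0, 0], [0, 0, -0.04, 0, 0], [0, 0, 0, 0, 0], [0, 0, 0, 0, 0]]])

```text
t: 21.35
position: [0.547, -0.0706, 0.0658]
eef_rot: [2.221, 2.22, 0.001]
ft_force: [-0.5, 0.3, 0.7]
width: 0.496
```

Request:
play_rows(targets=[[[0, -0.003, -0.02, 0, 0], [0, 0, -0.0105, 0, 0], [0, 0, 0, 0, 0.3], [0, 0, 0, 0, 1], [0, 0, 0, 0, 1], [0, 0, 0, 0, 1], [0, 0, 0, 0, 1], [0, 0, 0, 0, 1]]], force=40)

```text
t: 22.35
position: [0.5467, -0.0735, 0.0347]
eef_rot: [2.221, 2.22, 0.001]
ft_force: [-1.9, 1.2, 7.0]
width: 0.142
```

Request:
play_rows(targets=[[[0, 0, 0.02, 0, 1], [0, 0, 0.05, 0, 1], [-0.03, 0, 0.05, 0, 1], [-0.035, 0.04, 0.015, 0, 1], [-0.016, 0.054, 0, 0, 1], [-0.01, 0.054, 0, 0, 1], [-0.01, 0.054, 0, 0, 1], [-0.01, 0.054, 0, 0, 1], [-0.01, 0.054, 0, 0, 1], [-0.01, 0.052, 0, 0, 1]]])

```text
t: 23.6
position: [0.4146, 0.2905, 0.1693]
eef_rot: [2.222, 2.22, 0.002]
ft_force: [1.4, -0.3, 0.1]
width: 0.143
```

Request:
play_rows(targets=[[[0, 0, 0, 0, 1], [0, 0, 0, 0, 1]]])

```text
t: 23.85
position: [0.4151, 0.2885, 0.1688]
eef_rot: [2.221, 2.221, -0.0]
ft_force: [0.4, -0.2, -0.2]
width: 0.141
```

```bash
python3 - <<'E'
from h import *
print(observe()["position"])
c=capture("side"); save(c,"p5",(180,260,400,420),3.5)
P,uv=cloud(c)
m=(np.hypot(P[:,0]-.418,P[:,1]-.29)<.04)&(P[:,2]>.135)&(P[:,2]<.152);q=P[m]
print(len(q),q.mean(0).round(4),cv2.minEnclosingCircle(q[:,:2].astype(np.float32)))
m=(np.hypot(P[:,0]-.418,P[:,1]-.29)<.04)&(P[:,2]>.038)&(P[:,2]<.055);q=P[m]
print(len(q),q.mean(0).round(4),cv2.minEnclosingCircle(q[:,:2].astype(np.float32)))
E
```

```text
[0.41510459 0.28851058 0.16879749]
507 [0.4122 0.2926 0.1388] ((0.4159362018108368, 0.28848809003829956), 0.03151615336537361)
142 [0.416  0.3022 0.044 ] ((0.41663387417793274, 0.29079949855804443), 0.0260598324239254)
```

View pics/p5.png

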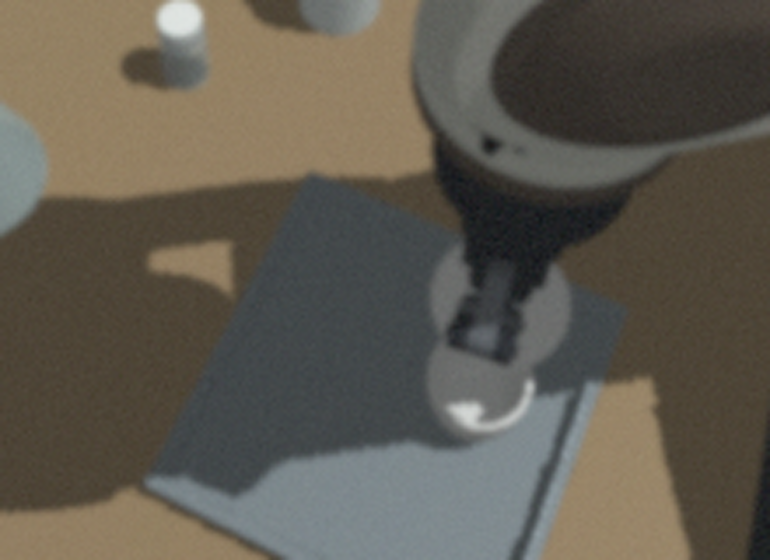

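The lid hangs level, about 2 mm short in y of the crucible below it. I'll correct that while lowering.

Request:
play_rows(targets=[[[0.0007, 0.0022, -0.04, 0, 1], [0, 0, -0.03, 0, 1], [0, 0, -0.012, 0, 1], [0, 0, -0.005, 0, 1], [0, 0, 0, 0, 1], [0, 0, -0.001, 0, 1], [0, 0, 0, 0, 1]]])

```text
t: 24.78
position: [0.4161, 0.2909, 0.0811]
eef_rot: [2.222, 2.22, 0.001]
ft_force: [0.7, 0.1, -0.8]
width: 0.144
```

Request:
play_rows(targets=[[[0, 0, -0.001, 0, 1], [0, 0, 0, 0, 1]]])

```text
t: 25.02
position: [0.416, 0.2909, 0.0798]
eef_rot: [2.222, 2.221, 0.001]
ft_force: [-0.4, 0.6, 2.6]
width: 0.137
```

Request:
play_rows(targets=[[[0, 0, 0, 0, 0.5], [0, 0, 0, 0, 0.3], [0, 0, 0, 0, 0.2], [0, 0, 0.02, 0, 0.2], [0, 0, 0.05, 0, 0.2], [0, 0, 0.05, 0, 0.1], [0.04, -0.036, 0, 0, 0], [0.043, -0.036, 0, 0, 0], [0.043, -0.036, 0, 0, 0], [0.043, -0.036, 0, 0, 0]]])

```text
t: 26.28
position: [0.5861, 0.1454, 0.1996]
eef_rot: [2.222, 2.22, 0.0]
ft_force: [0.2, 1.6, -0.2]
width: 0.502
```

Request:
play_rows(targets=[[[0.043, -0.036, 0, 0, -0.1], [0.041, -0.034, 0, 0, -0.1], [0, 0, 0, 0, -0.1], [0, 0, 0, 0, -0.1]]])

```text
t: 26.78
position: [0.6686, 0.0769, 0.1991]
eef_rot: [-2.222, -2.22, 0.001]
ft_force: [-0.1, -0.3, 0.2]
width: 0.553
```

```bash
python3 - <<'E'
from h import *
for n in("top","side"):
    c=capture(n); save(c,"p6"+n,scale=1.4)
    P,uv=cloud(c)
    for nm,x,y,a,b,r in(("lid",.416,.29,.045,.056,.04),("knob",.416,.29,.062,.08,.02),("cruc",.416,.29,.03,.0445,.03),("vial",.669,.077,.052,.07,.03)):
        m=(np.hypot(P[:,0]-x,P[:,1]-y)<r)&(P[:,2]>a)&(P[:,2]<b);q=P[m]
        if len(q)>3:print(n,nm,len(q),q.mean(0).round(4),cv2.minEnclosingCircle(q[:,:2].astype(np.float32)))
E
```

```text
top vial 24 [0.6685 0.0836 0.0618] ((0.6694564819335938, 0.08161020278930664), 0.008746481500566006)
side lid 963 [0.4167 0.2924 0.0499] ((0.4165637791156769, 0.29043126106262207), 0.03146705403923988)
side knob 65 [0.4169 0.2916 0.07  ] ((0.4168620705604553, 0.2910539507865906), 0.006876629311591387)
side vial 105 [0.6694 0.0779 0.0601] ((0.6706011295318604, 0.07635269314050674), 0.013149900361895561)
```

View pics/p6side.png

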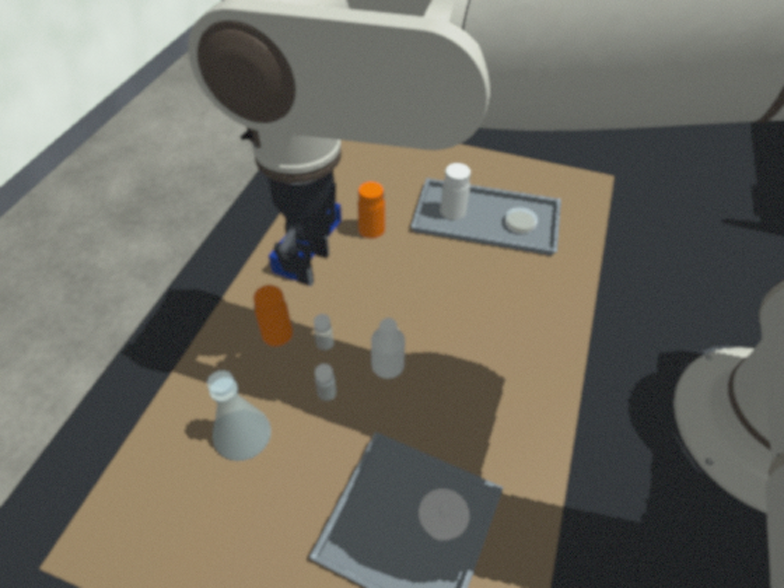

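Request:
play_rows(targets=[[[0, -0.0005, -0.05, 0, -0.1], [0, 0, -0.05, 0, -0.1], [0, 0, -0.035, 0, -0.1], [0, 0, -0.015, 0, -0.1], [0, 0, -0.004, 0, -0.1], [0, 0, 0, 0, 1], [0, 0, 0, 0, 1], [0, 0, 0, 0, 1], [0, 0, 0, 0, 1], [0, 0, 0, 0, 1]]], force=30)

```text
t: 28.12
position: [0.6696, 0.0763, 0.0471]
eef_rot: [2.221, 2.219, 0.003]
ft_force: [-0.0, 0.3, 7.5]
width: 0.314
```

Request:
play_rows(targets=[[[0, 0, 0.03, 0, 1], [0, 0, 0.06, 0, 1], [0, 0, 0.055, 0, 1], [-0.0324, 0.0458, 0, 0, 1], [-0.0324, 0.0458, 0, 0, 1], [-0.0324, 0.0458, 0, 0, 1], [-0.0324, 0.0458, 0, 0, 1], [-0.0324, 0.0458, 0, 0, 1], [0, 0, 0, 0, 1], [0, 0, 0, 0, 1]]])

```text
t: 29.38
position: [0.5071, 0.3052, 0.191]
eef_rot: [2.221, 2.221, 0.001]
ft_force: [0.1, 0.3, -0.3]
width: 0.315
```

Contact is expected at z≈0.050.

Request:
play_rows(targets=[[[0, 0, -0.05, 0, 1], [0, 0, -0.05, 0, 1], [0, 0, -0.03, 0, 1], [0, 0, -0.009, 0, 1], [0, 0, 0, 0, 1], [0, 0, -0.001, 0, 1], [0, 0, 0, 0, 1]]])

```text
t: 30.25
position: [0.5074, 0.3053, 0.0514]
eef_rot: [2.222, 2.22, 0.002]
ft_force: [0.0, -0.2, 0.6]
width: 0.313
```

Request:
play_rows(targets=[[[0, 0, -0.001, 0, 1], [0, 0, 0, 0, 1]]])

```text
t: 30.5
position: [0.507, 0.3054, 0.0499]
eef_rot: [2.222, 2.22, 0.001]
ft_force: [-0.3, -0.7, 3.3]
width: 0.31
```

Contact made. Release, rise and retreat out of both views.

Request:
play_rows(targets=[[[0, 0, 0, 0, 0.2], [0, 0, 0, 0, 0], [0, 0, 0, 0, -0.1], [0, 0, 0.02, 0, -0.1], [0, 0, 0.05, 0, -0.1], [0, 0, 0.06, 0, -0.1], [0, 0, 0.06, 0, -0.1], [-0.05, -0.03, 0, 0, -0.1], [-0.05, -0.03, 0, 0, -0.1], [-0.02, -0.05, 0, 0, -0.1]]])

```text
t: 31.75
position: [0.3847, 0.195, 0.2396]
eef_rot: [2.219, 2.223, 0.001]
ft_force: [2.3, -0.1, -0.2]
width: 0.55
```

Request:
play_rows(targets=[[[0, -0.05, 0, 0, -0.1], [0, -0.05, 0, 0, -0.1], [0, -0.05, 0, 0, -0.1], [0, -0.05, 0, 0, -0.1], [0, 0, 0, 0, -0.1], [0, 0, 0, 0, -0.1]]])

```text
t: 32.5
position: [0.3869, -0.0045, 0.2396]
eef_rot: [2.223, 2.22, 0.0]
ft_force: [0.2, 0.5, 0.4]
width: 0.548
```

```bash
python3 - <<'E'
from h import *
for n in("top","side"):
    c=capture(n); save(c,"p7"+n,scale=1.4)
    P,uv=cloud(c)
    for nm,x,y,a,b,r in(("lid",.416,.29,.045,.056,.04),("knob",.416,.29,.062,.08,.02),("vial",.507,.305,.055,.072,.03),("wide",.556,-.29,.092,.11,.04),("petri",.426,-.3,.013,.025,.04),("narrow",.562,.08,.097,.115,.03)):
        m=(np.hypot(P[:,0]-x,P[:,1]-y)<r)&(P[:,2]>a)&(P[:,2]<b);q=P[m]
        if len(q)>3:print(n,nm,len(q),q.mean(0).round(4),cv2.minEnclosingCircle(q[:,:2].astype(np.float32)), "tilt",np.linalg.lstsq(np.c_[q[:,:2]-q[:,:2].mean(0),np.ones(len(q))],q[:,2],rcond=None)[0][:2].round(3))
    for t in("square_tray","oblong_tray","flask","narrow_bottle","crucible"):
        for d in mark_of(c,t)[:1]: print(n,t,round(d["conf"],2),cam2w(c,d["at"]).round(4))
E
```

```text
top lid 693 [0.4142 0.2905 0.0508] ((0.4149813652038574, 0.2914632558822632), 0.03133275359869003) tilt [ 0.004 -0.001]
top knob 46 [0.4146 0.2904 0.0703] ((0.413992315530777, 0.2905580997467041), 0.006094699259847403) tilt [-0.033  0.33 ]
top vial 133 [0.5052 0.3043 0.0638] ((0.5060401558876038, 0.3057478368282318), 0.013299701735377312) tilt [-0.002  0.118]
top wide 444 [ 0.5539 -0.2889  0.1014] ((0.554204523563385, -0.2901137173175812), 0.02262743003666401) tilt [ 0.019 -0.045]
top petri 695 [ 0.4248 -0.299   0.0189] ((0.4252748489379883, -0.29966193437576294), 0.030378691852092743) tilt [ 0.002 -0.005]
top narrow 127 [0.559  0.081  0.1063] ((0.5594979524612427, 0.08167421072721481), 0.012831596657633781) tilt [0.043 0.02 ]
top square_tray 0.64 [0.4548 0.303  0.0033]
top oblong_tray 0.88 [ 0.4895 -0.295  -0.0005]
top flask 0.95 [ 7.173e-01  2.624e-01 -7.000e-04]
top narrow_bottle 0.7 [0.5663 0.0818 0.001 ]
side lid 965 [0.4167 0.2925 0.0501] ((0.4172651767730713, 0.29076454043388367), 0.031852494925260544) tilt [ 0.002 -0.011]
side knob 66 [0.4169 0.2918 0.0701] ((0.41684970259666443, 0.2918010354042053), 0.0063373674638569355) tilt [ 0.053 -0.3  ]
side vial 184 [0.5077 0.3059 0.0636] ((0.5083427429199219, 0.30473044514656067), 0.012817425653338432) tilt [ 0.028 -0.107]
side wide 196 [ 0.5562 -0.2863  0.1002] ((0.5576085448265076, -0.2893160581588745), 0.02395295910537243) tilt [ 0.018 -0.077]
side petri 283 [ 0.4293 -0.2972  0.0177] ((0.42783626914024353, -0.2992323040962219), 0.03124946728348732) tilt [-0.003 -0.016]
side narrow 120 [0.5611 0.0837 0.1046] ((0.5619745850563049, 0.08282287418842316), 0.012887501157820225) tilt [ 0.069 -0.162]
side square_tray 0.78 [ 4.56e-01  3.03e-01 -4.00e-04]
side oblong_tray 0.88 [ 0.4875 -0.2979 -0.0036]
side flask 0.78 [ 7.163e-01  2.589e-01 -1.000e-04]
side narrow_bottle 0.88 [5.622e-01 8.110e-02 3.000e-04]
side crucible 0.31 [0.4186 0.2886 0.044 ]
```

View pics/p7side.png

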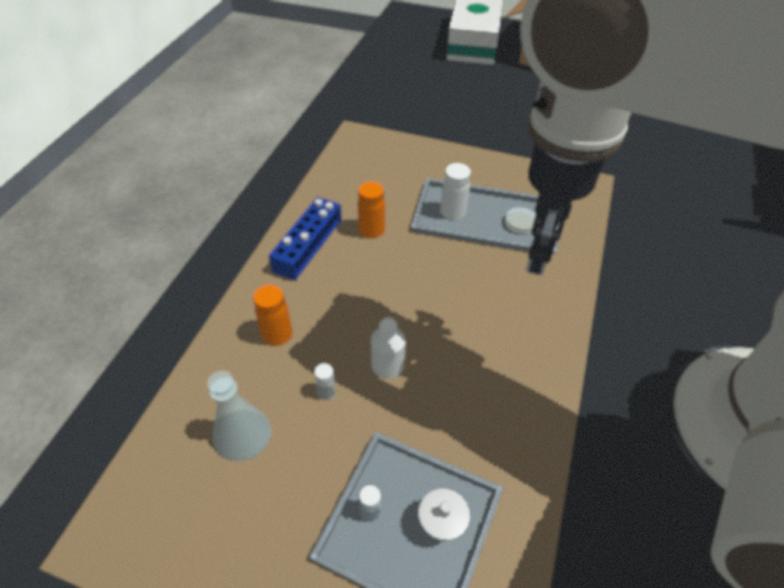

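View pics/p7top.png

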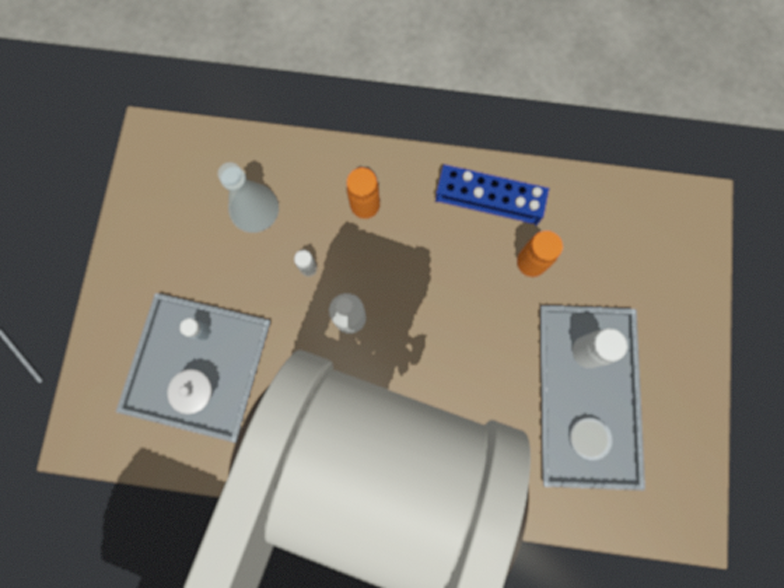

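Both views agree. The lidded crucible (189,391) and the vial (190,327) stand in the square tray. The bottle (611,346) and the dish (591,438) are in the oblong tray. The narrow bottle and flask have not moved.

```bash
python3 -c "
from station import *
print(close_job())"
```

```text
the job is handed in; nothing more can be done
None
```

Both kits are made up, and I handed the job in at about 33 s of robot time. `close_job()` reports no verdict, so what follows rests on my own last pictures.

- **Square tray:** the crucible stands at about (0.416, 0.291). Its lid is level to about 0.01 rad, with its underside at crucible-rim height. Lid and crucible centres agree to about 1 mm, comparing the lid now with the crucible before it was covered. The vial I took was the rightmost of the two, and it stands at about (0.507, 0.305).
- **Oblong tray:** the wide-mouth bottle stands at about (0.556, −0.290), and the Petri dish lies flat at about (0.426, −0.299).
- **Left alone:** the narrow-mouth bottle and flask read within a few mm of their first places. The orange look-alikes and the other vial were not touched.

**Checks that disagreed:** the two cameras differ by 2–3 mm in x, a steady offset that I averaged out. Plane fits on the small tops (vial cap, lid knob, narrow-mouth cap) gave slopes that changed sign or size between cameras. I took these as side-surface depth points, since everything looks upright in both pictures.

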